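Slide an empty colour jar through a self-closing waste flap

ROBOT

A 6-joint arm with a two-finger parallel gripper is mounted at the origin on the work surface. World frame = base frame: x ahead of the robot, y to its left, z up, the work surface at z = 0. Lengths are in m, angles in degrees, forces in N, time in s.
With the tool pointing down it reaches from about 0.35 to 0.775 m from the base axis. Payload 7.3 kg.
Tool frame: the origin (TCP) lies at the very end of the fingers, on their centre line; the grasp point (between the pads) lies 19 mm behind it; z points along the fingers, y is the line along which they close (so a half turn about z gives the same grasp; the last joint's range is limited). The gripper opens to 92 mm and grips with 3 to 60 N. Pads are 19 mm wide; open, the fingers measure 130 mm over their backs; the gripper's body (75 mm by 190 mm) begins 47 mm behind the grasp point.
Start: joints at [-73.74, 19.595, 87.324, -0, 73.075, -8.365], TCP at [0.219, -0.477, 0.227] pointing down, gripper open.
Joint ranges: [-145.02, 145.02], [-44.19, 115.74], [2.07, 154.8], [-57.11, 237.11], [16.16, 152.29], [-177.93, 177.93]. Speed limits (degrees/s): [147.25, 147.25, 180, 180, 180, 180].

INTERFACE

Orientations are given as [roll, pitch, yaw] about the fixed x, y, z axes, in that order (R = Rz(yaw) Ry(pitch) Rx(roll)).
In Python, from cell import monitor, imaging, ticket gives the robot as it stands.
- The arm moves only by the tool jog_arm, never from a script. Its argument "rows" is a list of rows, each an object of numbers: "fingers": the opening, from -1 (shut) to 1 (fully open), so that 0 is half open; "x", "y", "z": the shift along the tool's x, y, z in mm; "ax", "ay", "az": the turn, a rotation vector about the tool's x, y, z in rad. A call has 1 to 12 rows; each row is the pose to reach, as a shift and turn from the pose commanded when the call began, along the tool's axes at that moment; what a row does not reach only later rows make up. A row lasts 1/10 s, in which the tool goes at most 50 mm and 8.59 degrees, less where a joint would pass 70% of its speed; a pose out of reach is approached as far as the arm can. A call with a gripper value outside its range is refused whole. The fingers move at their own pace and stop on an object; the grip force is fixed at half the most. Time passes only in rows, so rows that repeat a pose let the fingers close. It gives the time, the measured TCP pose, the force, the opening and the grip force at its end, in the units of the state.
- monitor.observe(): the state, without advancing time (a new reading comes with each control period).
- imaging.grab_frame(name): name is "scene" or "top" or "wrist"; returns (picture, depth): 480x640x3 uint8, blue, green, red; 480x640 float32, m along the optical axis (not along the pixel's ray), 0 where there is no reading.
- imaging.calibration(name): a dict with "K" (3x3 intrinsics, pixels), "world_from_camera" (4x4, takes a point from camera to world coordinates). Camera axes: x right, y down, z forward; pixel columns grow to the right and rows downward; lengths in m; the calibration is good to about 2 mm. A picture is of the moment at which its call begins: read the wrist's pose just before it. calibration takes no time and is no camera call; for the wrist camera it gives the pose at the moment of the call.
- ticket.hand_in(): hands the job in; it is judged then, once.
The state is a dict: "time": time; "q": joint angles; "dq": joint speeds; "joint_efforts": joint torques, N m; "position": TCP position; "tool_rot": TCP orientation; "contact_force": force on the tool from outside, world axes, zero at the start; "torque": the same for the moment, N m; "opening": finger opening in m; "grip_force": force on a finger pad.
Only numpy, scipy, OpenCV 4.12 (cv2) and the standard library are available. Lean on these libraries where they do the work, as an engineer would, in place of code of your own. Each camera call takes 0.05 s, during which the arm holds its last target. There are 200 camera calls.

TASK

Push the self-closing flap of the waste chute open with one fingertip and, while that finger keeps it open, push the empty lidless jar along the deck and through the gap with the other finger, so that it drops into the chute. The jar is smeared with wet colour: slide it, do not lift it, and never let it touch the flap. Finish with the flap shut behind it and leave the lidded jar, the spatula, the cake on its stand and the spray gun where they are.

Things in the scene. Friction and masses are not known exactly. Their poses are not given: they have to be found in the camera images.
- chute: Steel waste-chute unit, fixed. Origin on the table under the middle of the flap gap; x points through the gap, away from the robot, y left, z up. Its deck is a flat top 100 mm above the table, x -200 to +4 mm, y -180 to +180 mm. The open-topped chute adjoins it: inside x 4 to 130, y -80 to +80 mm, walls 5 mm thick and level with the deck. Things fall in once their middle passes the deck's edge.
- gap (a point): Middle of the gap, on the deck's level. Along chute x = 0 a fence 4 mm thick and 50 mm high stands on the deck with this 102 mm wide gap, open above, between two round posts of 12 mm diameter and 54 mm height centred 57 mm left and right of this point. The flap fills the gap.
- chute_in (a point): Middle of the chute's floor, 8 mm above the table, 67 mm beyond the fence line.
- flap (a joint): Flap angle, rad: 0 shut (in line with the fence), growing as the free edge swings away from the robot over the chute, 1.57 square to the fence, stop at 1.7. It cannot swing towards the robot. A spring shuts it, about 0.02 N m at 0 and 0.10 N m at 1.57 rad; let go, it shuts within about a second.
- flap_hinge (a point): On the flap's upright hinge axis, at deck height, 50 mm left of the gap's middle. The flap is a white plastic plate 4 mm thick, reaching from 3 to 97 mm from this axis and from 103 to 145 mm above the table.
- flap_edge (a point): Mid-height point of the flap's free edge, 97 mm from the hinge axis; 124 mm above the table.
- jar: The empty jar: white plastic square tub without a lid, 46 x 46 mm, 40 mm high, walls 3 mm, brown inside, about 50 g, standing loose on the deck on the robot's side of the flap, in front of the gap (roughly squared to it, about 10 degrees at most). Origin: centre of its underside; x and y parallel to its sides, z up.
- jar_center (a point): Middle of the empty jar, 20 mm above its underside.
- full_jar: Bystander: lidded jar, 46 x 46 mm, round lid, 46 mm high, on the deck about 130 mm right of the gap's middle. Origin: centre of its underside.
- spatula: Bystander: spatula with wooden handle and black blade, 160 mm long, lying on the deck about 135 mm left of the gap's middle, roughly along the chute's x. Origin: under its middle.
- cake_stand: Bystander: brown cake on a round turntable, 230 mm across, 147 mm high, on the table to the right. Origin: centre of its underside.
- spray_gun: Bystander: spray gun with white cup on a round foot, 226 mm high, on the table to the left. Origin: centre of its foot's underside.

How it is judged:
By the outcome, as a careful person would: the job done as asked, in the order asked, and still so for the second after the job is handed in, with the robot touching nothing.
It also fails if it takes over 32 s, if anything falls off the work surface, if the arm or the gripper's body presses on something with over 40 N, if the wrist force passes 120 N, or if a joint passes its speed limit or range.

## Working session

There is one attempt and no reset: what is moved stays moved. The work goes in short steps, Python scripts to look and compute and a tool call to move; the robot and the scene stay as the last step left them, time stands still between calls to the robot, and variables do not carry over. Pictures are saved under pics/ and viewed, at most 10 in all, crops included, and the job is handed in when it is done.

Besides the shell and the picture viewer there is one more tool, called after "Emit:" as a command line: name --argument value ..., lists and objects as JSON in quotes. jog_arm: Moves the arm, as the interface text tells. Its arguments: {"type":"object","properties":{"rows":{"type":"array","items":{"type":"object","properties":{"fingers":{"type":"number"},"x":{"type":"number"},"y":{"type":"number"},"z":{"type":"number"},"ax":{"type":"number"},"ay":{"type":"number"},"az":{"type":"number"}}}}},"required":["rows"]}

```bash
mkdir -p pics; cat > h.py <<'E'
import numpy as np, cv2
from cell import monitor, imaging, ticket
def ray(cal,u,v,z):
    K=np.array(cal["K"]);T=np.array(cal["world_from_camera"])
    d=T[:3,:3]@np.linalg.inv(K)@np.array([u,v,1.]);o=T[:3,3]
    return o+d*(z-o[2])/d[2]
def cloud(cal,dep):
    K=np.array(cal["K"]);T=np.array(cal["world_from_camera"])
    v,u=np.mgrid[:480,:640]
    c=np.stack([(u-K[0,2])/K[0,0]*dep,(v-K[1,2])/K[1,1]*dep,dep],-1)
    return c@T[:3,:3].T+T[:3,3]
E
python3 - <<'E'
from h import *
s=monitor.observe();print(s)
for n in("scene","top"):
    p,d=imaging.grab_frame(n);c=imaging.calibration(n);cv2.imwrite(f"pics/{n}1.png",p);np.savez(n+".npz",p=p,d=d);print(n,c)
E
```

```text
{'time': 0.0, 'q': array([-7.37379560e+01,  1.96345881e+01,  8.73770950e+01,  1.86452873e-03,
        7.30742061e+01, -8.36628406e+00]), 'dq': array([-0.08082278,  0.01491464,  0.01123404,  0.01491777,  0.03821426,
        0.04274323]), 'joint_efforts': array([-1.36007937e-03, -4.31237805e+01, -2.44222873e+01,  7.17601064e-02,
        5.56907896e-02, -1.27827093e-04]), 'position': array([ 0.21868963, -0.476841  ,  0.22606253]), 'tool_rot': array([-1.79915284e+02, -1.42609401e-02,  2.46277734e+01]), 'contact_force': array([-0.28083265,  0.43978547,  0.19474535]), 'torque': array([0.04755735, 0.01607246, 0.02711531]), 'grip_force': 0.0, 'opening': 0.09172375696805875}
scene {'K': array([[491.01930492,   0.        , 323.72629122],
       [  0.        , 491.01930492, 241.8927359 ],
       [  0.        ,   0.        ,   1.        ]]), 'world_from_camera': array([[ 0.50896816,  0.56418893, -0.65010942,  1.35271137],
       [ 0.86078259, -0.33168434,  0.38605548, -0.4476498 ],
       [ 0.00217711, -0.75609282, -0.65446078,  0.91447683],
       [ 0.        ,  0.        ,  0.        ,  1.        ]])}
top {'K': array([[514.55157004,   0.        , 318.66345342],
       [  0.        , 514.55157004, 242.73179686],
       [  0.        ,   0.        ,   1.        ]]), 'world_from_camera': array([[-0.01898065, -0.99050527,  0.13615819,  0.39123187],
       [-0.99970742,  0.01675944, -0.01744136,  0.01526885],
       [ 0.01499382, -0.1364494 , -0.99053357,  1.42015891],
       [ 0.        ,  0.        ,  0.        ,  1.        ]])}
```

View pics/top1.png

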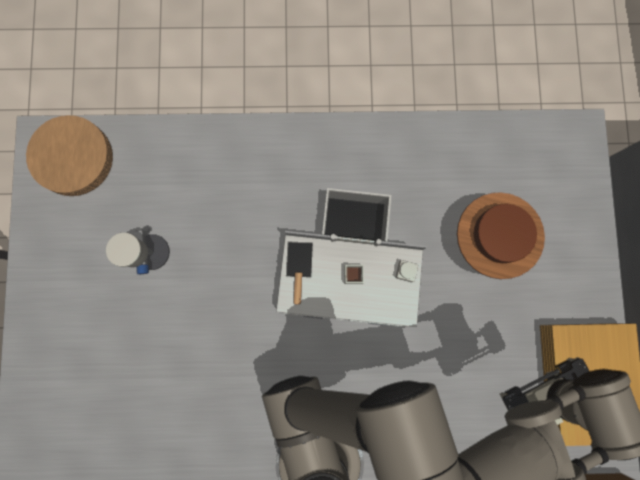

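View pics/scene1.png

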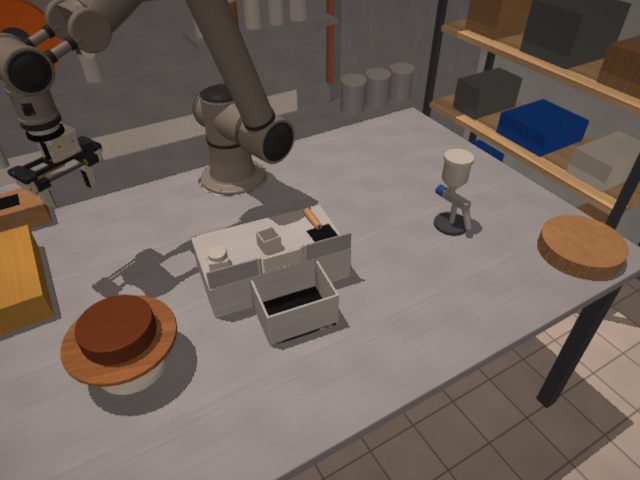

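The top view shows the deck corners at about (287,235), (424,247), (417,326) and (278,311), with posts near (334,237) and (379,241). The jar is at (354,273) and the lidded jar at (408,270). The scene view confirms the flap is shut.

```bash
python3 - <<'E'
from h import *
z=np.load("top.npz");p,d=z["p"],z["d"];c=imaging.calibration("top")
W=cloud(c,d)
Z=W[...,2];roi=np.zeros_like(Z,bool);roi[180:340,265:435]=1
m=(roi&(abs(Z-.1)<.006)).astype(np.uint8)
deck=m.copy();deck[:246]=0
cv2.imwrite("pics/crop.png",cv2.resize(p[180:340,265:435],None,fx=4.5,fy=3.7,interpolation=cv2.INTER_CUBIC))
ys,xs=np.nonzero(roi&(Z>.13)&(Z<.16));print("high pts",len(ys))
hp=W[roi&(Z>.143)&(Z<.165)]
print("high z",np.percentile(hp[:,2],[5,50,95]))
# fence line: high pts (z>.143)
v=cv2.fitLine(hp[:,:2].astype(np.float32),cv2.DIST_HUBER,0,.01,.01).ravel();print("fence",v,np.degrees(np.arctan2(v[1],v[0])))
for n,u,w,zz in[("postL",334,237,.154),("postR",379,241,.154),("nearR",417,326,.1),("nearL",278,311,.1),("jar",354,273,.14),("full",408,270,.146)]:print(n,ray(c,u,w,zz).round(4))
# jar: depth cluster
j=np.zeros_like(roi);j[258:288,338:370]=1
q=W[j&(Z>.125)&(Z<.15)];print("jar rim",len(q),q.mean(0),cv2.minAreaRect((q[:,:2]*1000).astype(np.float32)))
E
```

```text
high pts 814
high z [0.14368843 0.14722773 0.15401957]
fence [ 0.3443339   0.93884724  0.54512656 -0.12065654] 69.85886
postL [ 0.579  -0.0455  0.154 ]
postR [ 0.5671 -0.1573  0.154 ]
nearR [ 0.3549 -0.2538  0.1   ]
nearL [0.3994 0.0987 0.1   ]
jar [ 0.4895 -0.094   0.14  ]
full [ 0.4941 -0.2282  0.146 ]
jar rim 99 [ 0.48764077 -0.09503587  0.13922569] ((488.5957336425781, -94.1778335571289), (44.775028228759766, 47.57530212402344), 1.36480712890625)
```

View pics/crop.png

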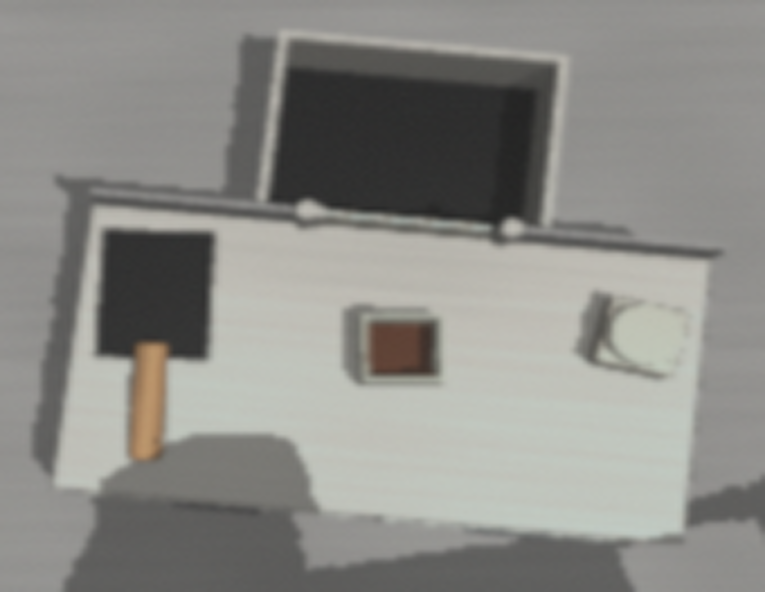

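The crop shows the posts at about (333,237) and (379,241) in full-image pixels, the jar nearly square to the world axes, and clear deck in front of the flap. The gap is at about (0.574, -0.102) with chute yaw about -7°. The jar is at about (0.489, -0.094), which is 85 mm before the flap. Next I move above it and look from close by.

Emit:
jog_arm --rows '[{"x": 35,"y": -20,"z": -30,"az": -0.1,"fingers": 1},{"x": 75,"y": -42,"z": -60,"az": -0.22,"fingers": 1},{"x": 115,"y": -65,"z": -60,"az": -0.33,"fingers": 1},{"x": 155,"y": -87,"z": -60,"az": -0.45,"fingers": 1},{"x": 195,"y": -110,"z": -60,"az": -0.56,"fingers": 1},{"x": 235,"y": -132,"z": -60,"az": -0.67,"fingers": 1},{"x": 275,"y": -154,"z": -60,"az": -0.78,"fingers": 1},{"x": 315,"y": -176,"z": -60,"az": -0.9,"fingers": 1},{"x": 355,"y": -199,"z": -60,"az": -1.02,"fingers": 1},{"x": 390,"y": -220,"z": -60,"az": -1.1,"fingers": 1},{"x": 413,"y": -232,"z": -60,"az": -1.16,"fingers": 1},{"x": 413,"y": -232,"z": -60,"az": -1.16,"fingers": 1}]'

```text
schema error: expected keys fingers, x, y, z, ax, ay, az
```

```bash
python3 - <<'E'
from h import *
s=monitor.observe();print(s["time"],s["position"],s["tool_rot"],s["opening"])
c=imaging.calibration("wrist");p,d=imaging.grab_frame("wrist");cv2.imwrite("pics/w1.png",p);np.savez("w1.npz",p=p,d=d,K=c["K"],T=c["world_from_camera"])
print(c)
E
```

```text
0.1 [ 0.21869421 -0.47688707  0.22610345] [-1.79920553e+02 -1.19516735e-02  2.46273671e+01] 0.09191672420118813
{'K': array([[411.10256215,   0.        , 319.03228445],
       [  0.        , 411.10256215, 241.33023597],
       [  0.        ,   0.        ,   1.        ]]), 'world_from_camera': array([[ 4.16593429e-01, -8.74824290e-01, -2.47249623e-01,
         2.85499303e-01],
       [-9.09092643e-01, -4.01097191e-01, -1.12568245e-01,
        -4.46846431e-01],
       [-6.93694844e-04,  2.71668005e-01, -9.62390780e-01,
         3.85783851e-01],
       [ 0.00000000e+00,  0.00000000e+00,  0.00000000e+00,
         1.00000000e+00]])}
```

View pics/w1.png

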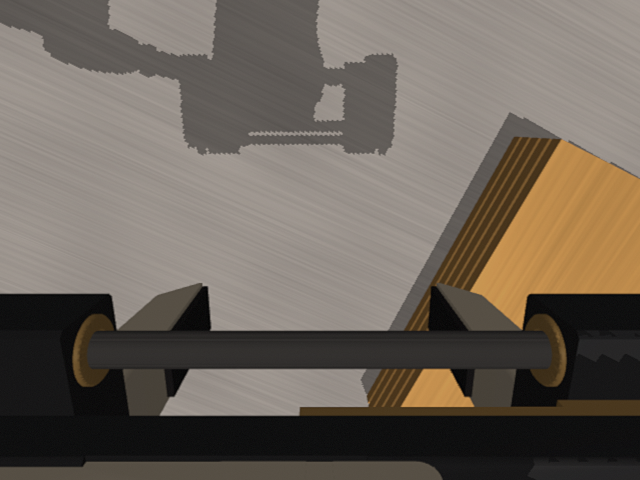

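The move was refused because every row needs all the keys. The wrist view shows only the table, with the fingertips at columns ~205 and ~435. I resend the move with full rows.

Emit:
jog_arm --rows '[{"x": 35,"y": -20,"z": -30,"ax": 0,"ay": 0,"az": -0.1,"fingers": 1},{"x": 75,"y": -42,"z": -60,"ax": 0,"ay": 0,"az": -0.22,"fingers": 1},{"x": 115,"y": -65,"z": -60,"ax": 0,"ay": 0,"az": -0.33,"fingers": 1},{"x": 155,"y": -87,"z": -60,"ax": 0,"ay": 0,"az": -0.45,"fingers": 1},{"x": 195,"y": -110,"z": -60,"ax": 0,"ay": 0,"az": -0.56,"fingers": 1},{"x": 235,"y": -132,"z": -60,"ax": 0,"ay": 0,"az": -0.67,"fingers": 1},{"x": 275,"y": -154,"z": -60,"ax": 0,"ay": 0,"az": -0.78,"fingers": 1},{"x": 315,"y": -176,"z": -60,"ax": 0,"ay": 0,"az": -0.9,"fingers": 1},{"x": 355,"y": -199,"z": -60,"ax": 0,"ay": 0,"az": -1.02,"fingers": 1},{"x": 390,"y": -220,"z": -60,"ax": 0,"ay": 0,"az": -1.1,"fingers": 1},{"x": 413,"y": -232,"z": -60,"ax": 0,"ay": 0,"az": -1.16,"fingers": 1},{"x": 413,"y": -232,"z": -60,"ax": 0,"ay": 0,"az": -1.16,"fingers": 1}]'

```text
time: 1.35
position: [0.4988, -0.0917, 0.2862]
tool_rot: [-180.0, -0.1, 91.4]
contact_force: [0.0, -0.4, -0.1]
opening: 0.0921
grip_force: 0.0
```

```bash
python3 - <<'E'
from h import *
s=monitor.observe();print(s["time"],s["position"],s["tool_rot"],s["opening"])
c=imaging.calibration("wrist");p,d=imaging.grab_frame("wrist");cv2.imwrite("pics/w2.png",p);np.savez("w2.npz",p=p,d=d,K=c["K"],T=c["world_from_camera"])
E
```

```text
1.35 [ 0.49875181 -0.09165295  0.28617356] [-1.79983586e+02 -5.11306442e-02  9.13891537e+01] 0.09212145271376868
```

View pics/w2.png

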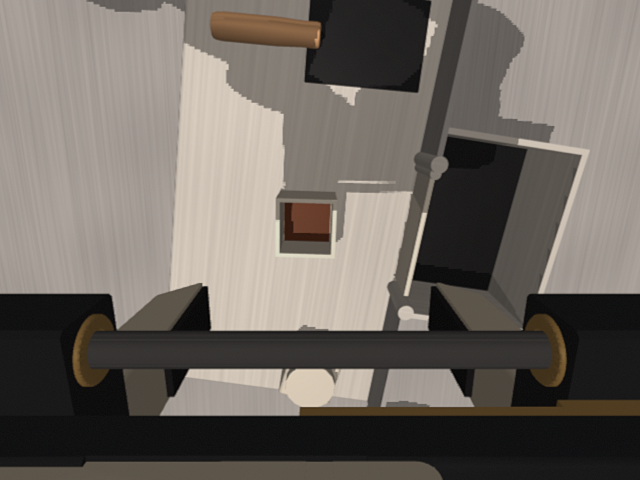

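The wrist view shows the jar rim at about columns 277–336 and rows 195–257. The left post top is at (439,163), the right post top at (405,313), and the flap runs between them. I work the positions out from depth and rays.

```bash
python3 - <<'E'
from h import *
z=np.load("w2.npz");c={"K":z["K"],"world_from_camera":z["T"]};W=cloud(c,z["d"])
L=ray(c,439,163,.154);R=ray(c,405,313,.154);print("posts",L,R,"gap",(L+R)/2,"yaw",np.degrees(np.arctan2(-(L-R)[0],(L-R)[1])))
j=np.zeros((480,640),bool);j[180:270,262:350]=1
q=W[j&(W[...,2]>.136)&(W[...,2]<.146)];print(len(q),cv2.minAreaRect((q[:,:2]*1000).astype(np.float32)))
for u,v in[(277,256),(334,257),(336,203),(279,203),(277,192),(337,192)]:print(u,v,ray(c,u,v,.14).round(4),W[v,u].round(4))
print(L-R)
f=np.zeros((480,640),bool);f[200:300,395:440]=1
q=W[f&(W[...,2]>.14)&(W[...,2]<.15)];print("flap",len(q),cv2.minAreaRect((q[:,:2]*1000).astype(np.float32)))
E
```

```text
posts [ 0.58178395 -0.04217661  0.154     ] [ 0.56727325 -0.15731084  0.154     ] gap [ 0.5745286  -0.09974372  0.154     ] yaw -7.183280247203809
1117 ((489.090576171875, -94.51971435546875), (46.39324951171875, 45.980247497558594), 89.68417358398438)
277 256 [ 0.4668 -0.1178  0.14  ] [ 0.467  -0.1169  0.1427]
334 257 [ 0.5113 -0.1176  0.14  ] [ 0.5112 -0.117   0.1417]
336 203 [ 0.5113 -0.0748  0.14  ] [ 0.5113 -0.0745  0.1415]
279 203 [ 0.4684 -0.0759  0.14  ] [ 0.4686 -0.0755  0.1421]
277 192 [ 0.4669 -0.0676  0.14  ] [ 0.4632 -0.0735  0.1027]
337 192 [ 0.5118 -0.0665  0.14  ] [ 0.5136 -0.0724  0.1017]
[0.0145107  0.11513423 0.        ]
flap 727 ((573.551513671875, -110.90180969238281), (83.38651275634766, 7.045834064483643), 81.51216125488281)
```

Emit:
jog_arm --rows '[{"x": -2,"y": -1,"z": 40,"ax": 0,"ay": 0,"az": 0.024,"fingers": 1},{"x": -2,"y": -1,"z": 80,"ax": 0,"ay": 0,"az": 0.024,"fingers": 1},{"x": -2,"y": -1,"z": 115,"ax": 0,"ay": 0,"az": 0.024,"fingers": 1},{"x": -2,"y": -1,"z": 145,"ax": 0,"ay": 0,"az": 0.024,"fingers": 1},{"x": -2,"y": -1,"z": 165,"ax": 0,"ay": 0,"az": 0.024,"fingers": 1},{"x": -2,"y": -1,"z": 174,"ax": 0,"ay": 0,"az": 0.024,"fingers": 1},{"x": -2,"y": -1,"z": 174,"ax": 0,"ay": 0,"az": 0.024,"fingers": 1}]'

```text
time: 2.1
position: [0.4957, -0.097, 0.112]
tool_rot: [-179.9, -0.0, 89.6]
contact_force: [0.1, -0.6, 0.1]
opening: 0.0917
grip_force: 0.0
```

```bash
python3 - <<'E'
from h import *
s=monitor.observe();print(s["position"],s["tool_rot"],s["contact_force"])
c=imaging.calibration("wrist");p,d=imaging.grab_frame("wrist")
q,_=imaging.grab_frame("scene")
cv2.imwrite("pics/w3.png",np.hstack([cv2.resize(p,(400,300)),cv2.resize(q[180:360,160:400],(400,300))]))
W=cloud(c,d);j=np.zeros((480,640),bool);j[150:400,215:430]=1
k=W[j&(W[...,2]>.134)&(W[...,2]<.146)];print(len(k),cv2.minAreaRect((k[:,:2]*1000).astype(np.float32)))
E
```

```text
[ 0.49566833 -0.09696167  0.11195716] [-1.79876859e+02 -2.54526507e-02  8.96191433e+01] [ 0.13372542 -0.6014583   0.13142398]
5894 ((488.835693359375, -94.35401916503906), (47.3603515625, 46.20552062988281), 89.49979400634766)
```

View pics/w3.png

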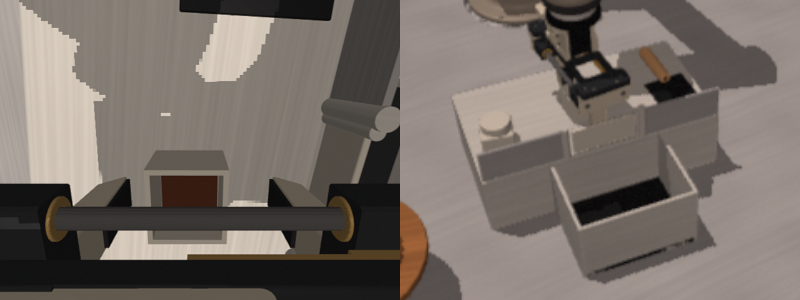

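The wrist and scene views show the fingers straddling the jar, one behind it and one in front of the shut flap, with nothing touched. Now the first leg: open the flap and start the jar moving, slowly.

Emit:
jog_arm --rows '[{"x": 3,"y": 6,"z": 0,"ax": 0,"ay": 0,"az": 0,"fingers": 1},{"x": 3,"y": 12,"z": 0,"ax": 0,"ay": 0,"az": 0,"fingers": 1},{"x": 3,"y": 16,"z": 0,"ax": 0,"ay": 0,"az": 0,"fingers": 1},{"x": 2.5,"y": 20,"z": 0,"ax": 0,"ay": 0,"az": 0,"fingers": 1},{"x": 2,"y": 24,"z": 0,"ax": 0,"ay": 0,"az": 0,"fingers": 1},{"x": 1.5,"y": 28,"z": 0,"ax": 0,"ay": 0,"az": 0,"fingers": 1},{"x": 1,"y": 32,"z": 0,"ax": 0,"ay": 0,"az": 0,"fingers": 1},{"x": 0.5,"y": 36,"z": 0,"ax": 0,"ay": 0,"az": 0,"fingers": 1},{"x": 0,"y": 40,"z": 0,"ax": 0,"ay": 0,"az": 0,"fingers": 1},{"x": -0.5,"y": 44,"z": 0,"ax": 0,"ay": 0,"az": 0,"fingers": 1},{"x": -1,"y": 48,"z": 0,"ax": 0,"ay": 0,"az": 0,"fingers": 1},{"x": -1,"y": 48,"z": 0,"ax": 0,"ay": 0,"az": 0,"fingers": 1}]'

```text
time: 3.4
position: [0.5453, -0.0978, 0.1127]
tool_rot: [180.0, 0.0, 89.7]
contact_force: [-1.5, -0.8, -0.2]
opening: 0.0917
grip_force: 0.6
```

```bash
cat > look.py <<'E'
from h import *
import sys
s=monitor.observe();print(s["time"],s["position"],s["tool_rot"],s["contact_force"])
c=imaging.calibration("wrist");p,d=imaging.grab_frame("wrist")
q,_=imaging.grab_frame("scene")
cv2.imwrite(sys.argv[1],np.hstack([cv2.resize(p,(400,300)),cv2.resize(q[180:360,160:400],(400,300))]))
W=cloud(c,d);j=np.zeros((480,640),bool);j[150:400,215:410]=1
k=W[j&(W[...,2]>.134)&(W[...,2]<.143)]
(r:=cv2.minAreaRect((k[:,:2]*1000).astype(np.float32)));print(len(k),r)
a=np.radians(-7.2);g=np.array(r[0])-[574.5,-100];print("jar in chute",np.array([[np.cos(a),np.sin(a)],[-np.sin(a),np.cos(a)]])@g)
E
python3 look.py pics/w4.png
```

```text
3.4 [ 0.54527473 -0.09780749  0.11270685] [1.79954999e+02 2.33414189e-02 8.97056449e+01] [-1.53446669 -0.76293929 -0.16187874]
4188 ((534.810791015625, -78.98917388916016), (99.65679931640625, 51.35151290893555), 68.34150695800781)
jar in chute [-42.00960249  15.87077257]
```

View pics/w4.png

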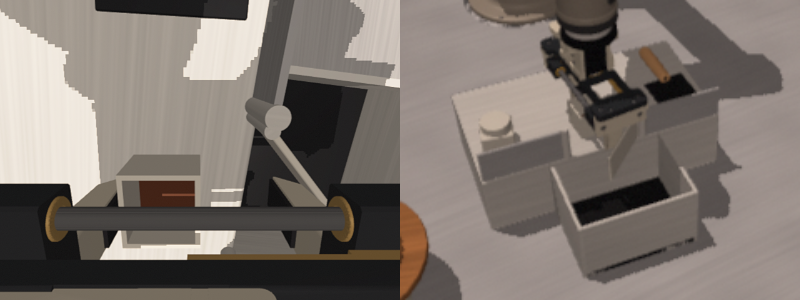

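The wrist and scene views show the flap well open against the leading finger, and the jar flush on the rear finger with clear space to the flap. I measure the jar again with a tighter mask.

```bash
sed -i 's/j\[150:400,215:410\]=1/j[230:400,170:330]=1/' look.py; python3 look.py pics/w5.png
```

```text
3.5 [ 0.54493183 -0.09783847  0.11276576] [1.79957934e+02 3.16782255e-02 8.97042153e+01] [-0.92564664 -1.72956042 -0.31302697]
5948 ((518.3679809570312, -98.56830596923828), (47.36831283569336, 55.1226806640625), 89.76844787597656)
jar in chute [-55.86884015  -5.61480276]
```

Emit:
jog_arm --rows '[{"x": -0.3,"y": 4,"z": 0,"ax": 0,"ay": 0,"az": -0.01,"fingers": 1},{"x": -0.7,"y": 8,"z": 0,"ax": 0,"ay": 0,"az": -0.02,"fingers": 1},{"x": -1,"y": 12,"z": 0,"ax": 0,"ay": 0,"az": -0.03,"fingers": 1},{"x": -1.4,"y": 16,"z": 0,"ax": 0,"ay": 0,"az": -0.04,"fingers": 1},{"x": -1.7,"y": 20,"z": 0,"ax": 0,"ay": 0,"az": -0.05,"fingers": 1},{"x": -2,"y": 24,"z": 0,"ax": 0,"ay": 0,"az": -0.06,"fingers": 1},{"x": -2.4,"y": 28,"z": 0,"ax": 0,"ay": 0,"az": -0.07,"fingers": 1},{"x": -2.8,"y": 32,"z": 0,"ax": 0,"ay": 0,"az": -0.08,"fingers": 1},{"x": -3.1,"y": 36,"z": 0,"ax": 0,"ay": 0,"az": -0.09,"fingers": 1},{"x": -3.5,"y": 40,"z": 0,"ax": 0,"ay": 0,"az": -0.1,"fingers": 1},{"x": -3.5,"y": 40,"z": 0,"ax": 0,"ay": 0,"az": -0.1,"fingers": 1}]'

```text
time: 4.7
position: [0.5853, -0.1014, 0.1127]
tool_rot: [179.9, 0.0, 95.5]
contact_force: [0.2, -1.4, -0.3]
opening: 0.0917
grip_force: 0.5
```

```bash
python3 look.py pics/w6.png
```

```text
4.7 [ 0.58532123 -0.10138497  0.11271384] [1.79947414e+02 2.41745739e-02 9.54688781e+01] [ 0.22765151 -1.44409874 -0.28441275]
5971 ((559.0413208007812, -104.80720520019531), (54.051212310791016, 47.60417556762695), 5.472836971282959)
jar in chute [-14.73428032  -6.7067852 ]
```

View pics/w6.png

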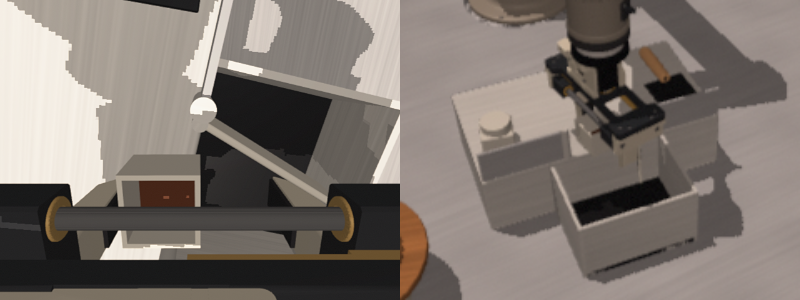

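The jar centre is about 12 mm short of the deck edge, and the flap is at roughly 70° with clear space to the jar. I push the rest of the way with slightly more turn, so the flap opens wider, then hold.

Emit:
jog_arm --rows '[{"x": 0.3,"y": 3,"z": 0,"ax": 0,"ay": 0,"az": -0.02,"fingers": 1},{"x": 0.5,"y": 6,"z": 0,"ax": 0,"ay": 0,"az": -0.045,"fingers": 1},{"x": 0.5,"y": 9,"z": 0,"ax": 0,"ay": 0,"az": -0.07,"fingers": 1},{"x": 0,"y": 12,"z": 0,"ax": 0,"ay": 0,"az": -0.09,"fingers": 1},{"x": -1,"y": 15,"z": 0,"ax": 0,"ay": 0,"az": -0.09,"fingers": 1},{"x": -1.7,"y": 18,"z": 0,"ax": 0,"ay": 0,"az": -0.09,"fingers": 1},{"x": -2.4,"y": 21,"z": 0,"ax": 0,"ay": 0,"az": -0.09,"fingers": 1},{"x": -3,"y": 24,"z": 0,"ax": 0,"ay": 0,"az": -0.09,"fingers": 1},{"x": -3,"y": 24,"z": 0,"ax": 0,"ay": 0,"az": -0.09,"fingers": 1},{"x": -3,"y": 24,"z": 0,"ax": 0,"ay": 0,"az": -0.09,"fingers": 1},{"x": -3,"y": 24,"z": 0,"ax": 0,"ay": 0,"az": -0.09,"fingers": 1}]'

```text
time: 5.9
position: [0.6089, -0.102, 0.1128]
tool_rot: [180.0, 0.0, 100.6]
contact_force: [0.5, -1.5, 0.2]
opening: 0.0915
grip_force: 0.5
```

```bash
python3 look.py pics/w7.png
```

```text
5.9 [ 0.60890859 -0.1019981   0.11280603] [1.79971490e+02 1.82976577e-02 1.00593834e+02] [ 0.49515951 -1.51519043  0.17558525]
420 ((560.809326171875, -103.71931457519531), (5.980058670043945, 14.031590461730957), 50.53079605102539)
jar in chute [-13.11656505  -5.40588309]
```

View pics/w7.png

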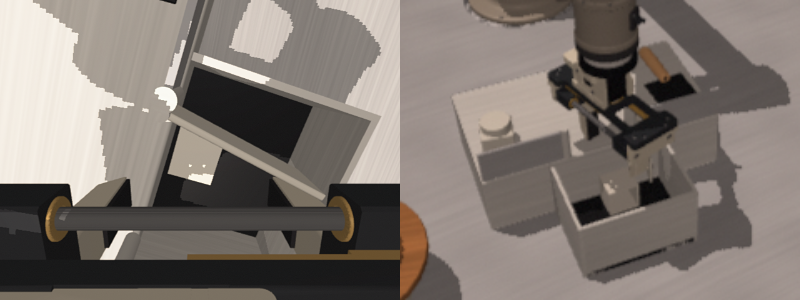

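The jar has dropped into the chute at wrist-view position (195,165), below flap level, and the flap is still held open. Now I lift straight up so that the flap shuts.

Emit:
jog_arm --rows '[{"x": 0,"y": 0,"z": -15,"ax": 0,"ay": 0,"az": 0,"fingers": 1},{"x": 0,"y": 0,"z": -40,"ax": 0,"ay": 0,"az": 0,"fingers": 1},{"x": 0,"y": 0,"z": -75,"ax": 0,"ay": 0,"az": 0,"fingers": 1},{"x": 0,"y": 0,"z": -110,"ax": 0,"ay": 0,"az": 0,"fingers": 1},{"x": 0,"y": -30,"z": -140,"ax": 0,"ay": 0,"az": 0,"fingers": 1},{"x": 0,"y": -70,"z": -150,"ax": 0,"ay": 0,"az": 0,"fingers": 1},{"x": 0,"y": -100,"z": -150,"ax": 0,"ay": 0,"az": 0,"fingers": 1},{"x": 0,"y": -100,"z": -150,"ax": 0,"ay": 0,"az": 0,"fingers": 1},{"x": 0,"y": -100,"z": -150,"ax": 0,"ay": 0,"az": 0,"fingers": 1},{"x": 0,"y": -100,"z": -150,"ax": 0,"ay": 0,"az": 0,"fingers": 1},{"x": 0,"y": -100,"z": -150,"ax": 0,"ay": 0,"az": 0,"fingers": 1},{"x": 0,"y": -100,"z": -150,"ax": 0,"ay": 0,"az": 0,"fingers": 1}]'

```text
time: 7.2
position: [0.511, -0.1201, 0.2622]
tool_rot: [-180.0, -0.0, 100.6]
contact_force: [-0.1, -1.2, -0.0]
opening: 0.092
grip_force: 0.0
```

Emit:
jog_arm --rows '[{"x": 0,"y": 0,"z": 0,"ax": 0,"ay": 0,"az": 0,"fingers": 1},{"x": 0,"y": 0,"z": 0,"ax": 0,"ay": 0,"az": 0,"fingers": 1},{"x": 0,"y": 0,"z": 0,"ax": 0,"ay": 0,"az": 0,"fingers": 1},{"x": 0,"y": 0,"z": 0,"ax": 0,"ay": 0,"az": 0,"fingers": 1},{"x": 0,"y": 0,"z": 0,"ax": 0,"ay": 0,"az": 0,"fingers": 1}]'

```text
time: 7.7
position: [0.5105, -0.1203, 0.2627]
tool_rot: [180.0, 0.0, 100.6]
contact_force: [-0.5, -0.6, -0.2]
opening: 0.092
grip_force: 0.0
```

```bash
python3 look.py pics/w8.png
```

```text
7.7 [ 0.51045229 -0.1203484   0.26272472] [1.79998549e+02 6.47702248e-03 1.00598610e+02] [-0.48574342 -0.63092783 -0.21091376]
112 ((494.7471923828125, -228.6668243408203), (46.64621353149414, 43.26816177368164), 76.99110412597656)
jar in chute [ -62.99770376 -137.64792526]
```

View pics/w8.png

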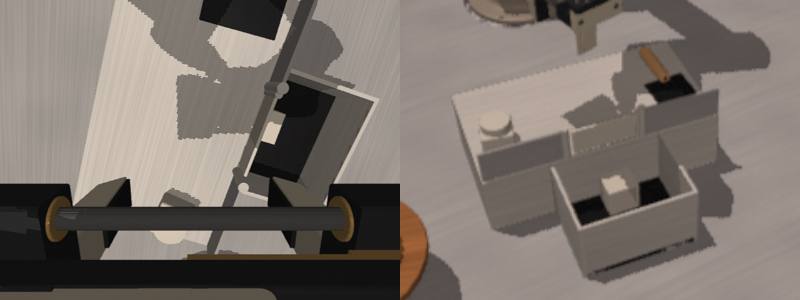

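The jar lies in the chute, the flap is shut in line with the fence, and the lidded jar and spatula look unmoved.

```bash
python3 -c "
from cell import ticket;print(ticket.hand_in())"
```

```text
the job is handed in; nothing more can be done
None
```

I pushed the empty jar through the gap into the chute and handed the job in at about 7.7 s; in the last views the flap is shut behind it, the arm is clear, the lidded jar and spatula look undisturbed, and I saw no contact between jar and flap. The reach between the fingers meant the flap began opening only just before the jar started to move.

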